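# Find the hidden catch of the key drawer

### The arm

A 7-joint arm with a two-finger parallel gripper is mounted at the origin on a cart in front of the work surface, level with it; the furniture and walls round the work are solid. World frame = base frame: x ahead of the robot, y to its left, z up, the work surface at z = 0. Lengths are in m, angles in rad, forces in N, time in s.
With the tool pointing down it reaches from about 0.4 to 0.875 m from the base axis. Payload 19.3 kg.
Tool frame: the origin (TCP) lies at the very end of the fingers, on their centre line; the grasp point (between the pads) lies 19 mm behind it; z points along the fingers, y is the line along which they close (so a half turn about z gives the same grasp; the last joint's range is limited). The gripper opens to 85 mm and grips with 20 to 120 N. Pads are 22 mm wide; open, the fingers measure 114 mm over their backs; the gripper's body (76 mm by 85 mm) begins 54 mm behind the grasp point. The pads swing forward as they close: fully open they stand 13 mm farther back than shut.
Start: joints at [1.163, 0.521, -0.036, 1.599, 0.021, 1.021, -0.113], TCP at [0.207, -0.59, 0.231] pointing down, gripper open.
Joint ranges: [-2.91, 2.91], [-0.3, 2.13], [-1.5, 1.42], [0.17, 2.43], [-1.26, 4.41], [0.16, 1.93], [-2.52, 2.52]. Speed limits (rad/s): [1.89, 1.89, 2.39, 2.39, 3.01, 3.01, 3.01].

### API

Orientations are given as [roll, pitch, yaw] about the fixed x, y, z axes, in that order (R = Rz(yaw) Ry(pitch) Rx(roll)).
In Python, from workcell import bot gives the robot as it stands.
- The arm moves only by the tool servo_tool, never from a script. Its argument "plan" is a list of rows, each a list of 7 numbers: the finger opening in cm, from 0 to 8.54, then the shift along the tool's x, y, z in cm, then the turn, a rotation vector about the tool's x, y, z in degrees. In form: [[fingers, x, y, z, wx, wy, wz], ...]. A call has 1 to 10 rows; each row is the pose to reach, as a shift and turn from the pose commanded when the call began, along the tool's axes at that moment; what a row does not reach only later rows make up. A row lasts 1/10 s, in which the tool goes at most 50 mm and 8.59 degrees, less where a joint would pass 70% of its speed; a pose out of reach is approached as far as the arm can. A call with a gripper value outside its range is refused whole. The fingers move at their own pace and stop on an object; "force" is the grip in N (left out, the last holds). Time passes only in rows, so rows that repeat a pose let the fingers close. It gives the time, the measured TCP pose, the force, the opening and the grip force at its end, in the units of the state.
- bot.observe(): the state, without advancing time (a new reading comes with each control period).
- bot.grab_frame(name): name is "scene" or "top"; returns a dict with "frame" (420x560x3 uint8, blue, green, red), "mtx" (3x3 intrinsics, pixels), "k1" (the pictures are not rectified: a ray, as slopes to the right and down, at radius r is drawn at 1 + k1 r^2 times it, then the intrinsics apply), "R" (3x3) and "t" (3): a world point X has camera coordinates R X + t. Camera axes: x right, y down, z forward; pixel columns grow to the right and rows downward; lengths in m; the calibration is good to about 2 mm. A picture is of the moment at which its call begins. There is no depth.
- bot.job_done(): hands the job in; it is judged then, once.
The state is a dict: "clock": time; "qpos": joint angles; "qd": joint speeds; "joint_efforts": joint torques, N m; "position": TCP position; "tool_rot": TCP orientation; "force": force on the tool from outside, world axes, zero at the start; "moment": the same for the moment, N m; "grip_width": finger opening in m; "finger_force": force on a finger pad.
Only numpy, scipy, OpenCV 4.12 (cv2) and the standard library are available. Lean on these libraries where they do the work, as an engineer would, in place of code of your own. Each camera call takes 0.05 s, during which the arm holds its last target. There are 200 camera calls.

### The job

The spare keys are in the grey metal box's drawer, which is held shut by a hidden catch: one of the four identical steel plates sunk in the box's flat top. Feel across the plates with a fingertip for the one that gives, press that one down until the drawer springs out, and let it come back up. Pick nothing up and leave the things on and around the box where they stand.

Things in the scene. Friction and masses are not known exactly. Their poses are not given: they have to be found in the camera images.
- case: low grey metal drawer box screwed to the counter, 250 mm wide (its y), 150 deep, 60 high; origin under its centre on the counter, x from front (robot side) to back, y to its left, z up. In its flat top, 25 mm in front of the middle, a row along y of four identical 50x50 steel plates, sunk 2 mm, 6 mm apart: three rigid blanks and, at any of the four places, the catch. Two thread reels stand on the ledge behind
- spot_1 (a point): centre of the upper face of the first of the four plates, counted from the box's left (+y) end; 2 mm below the surrounding top, 58 mm above the counter; z up, axes as the box's
- spot_2 (a point): centre of the upper face of the second of the four plates, counted from the box's left (+y) end; 2 mm below the surrounding top, 58 mm above the counter; z up, axes as the box's
- spot_3 (a point): centre of the upper face of the third of the four plates, counted from the box's left (+y) end; 2 mm below the surrounding top, 58 mm above the counter; z up, axes as the box's
- spot_4 (a point): centre of the upper face of the fourth of the four plates, counted from the box's left (+y) end; 2 mm below the surrounding top, 58 mm above the counter; z up, axes as the box's
- catch (a joint): how far the catch plate is pushed down, m: 0 at rest, 0.006 at its stop. It sinks straight down under about 2 N at first and 4 N at the stop, frees the drawer from about 0.0035 on, and springs back up when let go
- drawer (a joint): how far the drawer stands out of the box's front, m: 0 shut and latched, 0.045 fully out. Once freed, its own spring drives it out within about a second and it stays out. Its grey front covers the whole front of the box, 250 mm wide, 46 high, 8 thick
- thread_navy: loose reel of navy sewing thread standing on the box's rear ledge, 28 mm across, 48 high; origin at the centre of its underside, z up
- thread_white: loose reel of white sewing thread standing on the box's rear ledge, 28 mm across, 48 high; origin at the centre of its underside, z up
- button_box: loose small pale cardboard box, 55x85x30 mm, on the counter beside the right end of the metal box; origin at the centre of its underside, z up
- mouse: loose black computer mouse, 105x61x35 mm, on the counter beside the left end of the metal box; origin at the centre of its underside, z up
- pin_tin: loose round red tin, 69 mm across, 26 high, on the counter farther left; origin at the centre of its underside, z up
Mind the look-alikes: they are no part of the job. Leave any turquoise look-alike of the button_box alone. Leave any pink look-alike of the thread_navy alone.

How it is judged:
By the outcome, as a careful person would: the job done as asked, in the order asked, and still so for the second after the job is handed in, with the robot touching nothing.
It also fails if it takes over 48 s, if anything falls off the work surface, if the arm or the gripper's body presses on something with over 40 N, if the wrist force passes 120 N, or if a joint passes its speed limit or range.

## Working session

There is one attempt and no reset: what is moved stays moved. The work goes in short steps, Python scripts to look and compute and a tool call to move; the robot and the scene stay as the last step left them, time stands still between calls to the robot, and variables do not carry over. Pictures are saved under pics/ and viewed, at most 10 in all, crops included, and the job is handed in when it is done.

Besides the shell and the picture viewer there is one more tool, called as name(argument=value, ...), one argument or row to a line, values as JSON. servo_tool: Moves the arm, as the interface text tells. Its arguments: {"type":"object","properties":{"plan":{"type":"array","items":{"type":"array","items":{"type":"number"}}},"force":{"type":"number"}},"required":["plan"]}

```bash
mkdir -p pics
python3 - <<'E'
from workcell import bot
import cv2,pickle
d={}
for n in("scene","top"):
    f=bot.grab_frame(n);d[n]=f;cv2.imwrite(f"pics/{n}0.png",f["frame"]);print(n,f["mtx"],f["k1"],f["R"],f["t"])
pickle.dump(d,open("f0.pkl","wb"))
print(bot.observe())
E
```

```text
scene [[483.77689757   0.         275.76596819]
 [  0.         483.77689757 212.07292258]
 [  0.           0.           1.        ]] -0.0440183960449014 [[-0.8530432  -0.52156836 -0.01684454]
 [-0.29859231  0.51432203 -0.80393749]
 [ 0.42797188 -0.68076376 -0.59447521]] [0.59304658 0.23153247 1.17076777]
top [[422.66241022   0.         288.29445857]
 [  0.         422.66241022 210.72665611]
 [  0.           0.           1.        ]] -0.13025107559080387 [[-0.02109619 -0.99972288 -0.01044593]
 [-0.98748127  0.02246922 -0.15612775]
 [ 0.15631919  0.00702146 -0.98768163]] [0.06343086 0.66984658 1.04737709]
{'clock': 0.1, 'qpos': array([ 1.16278833,  0.52194237, -0.03632899,  1.59992086,  0.02118643,
        1.02112594, -0.11277228]), 'qd': array([-0.00024556, -0.00215789,  0.00206569, -0.00114632, -0.00037556,
        0.00072132, -0.00019276]), 'joint_efforts': array([ 5.14501953e-03, -9.28493571e+01,  1.98487602e+00, -3.70541489e+01,
        1.82042050e-02,  5.18976842e-03,  1.45946922e-05]), 'position': array([ 0.20701209, -0.58940769,  0.23080157]), 'tool_rot': array([-3.14058224e+00,  5.87454564e-05,  3.37818483e-01]), 'force': array([-0.61099725, -0.30328969, -0.20820164]), 'moment': array([-0.00886957, -0.01292506, -0.00220383]), 'finger_force': 0.0, 'grip_width': 0.08557890781274738}
```

View pics/scene0.png

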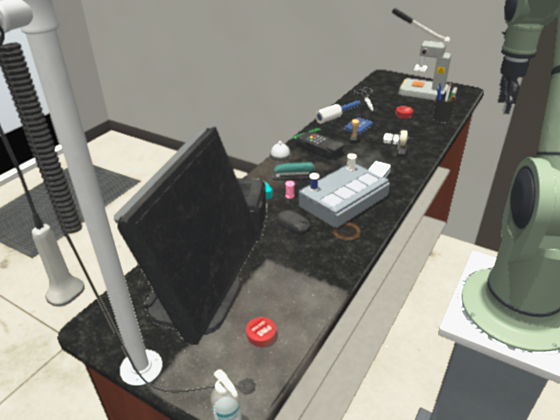

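View pics/top0.png

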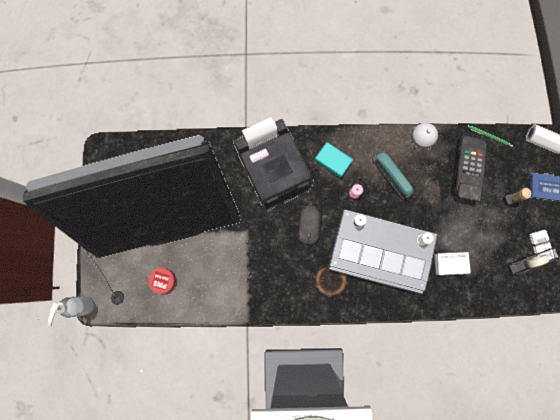

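The top view shows the grey box at about (384,251), with its four pale plates at (350,251), (371,256), (392,262) and (413,267). The reels are behind them at (360,220) and (428,239). The mouse is at (310,225), the button box at (453,263) and the tin at (161,281). The pink reel (356,190) and turquoise box (334,159) are the look-alikes, so I'll leave them alone. Next I'll fit the plates and check the fit in an enlarged crop.

```bash
cat > h.py <<'E'
import numpy as np,cv2,pickle
from scipy.optimize import least_squares
def proj(f,X):
    d=np.array([f["k1"],0,0,0,0.]);return cv2.projectPoints(np.atleast_2d(np.float64(X)),cv2.Rodrigues(f["R"])[0],f["t"],f["mtx"],d)[0][:,0]
def ray(f,uv,z):
    d=np.array([f["k1"],0,0,0,0.]);p=cv2.undistortPoints(np.float64(uv).reshape(-1,1,2),f["mtx"],d)[:,0]
    v=np.c_[p,np.ones(len(p))]@f["R"];c=-f["R"].T@f["t"];return c+v*((z-c[2])/v[:,2])[:,None]
def box(p,L):
    c,s=np.cos(p[2]),np.sin(p[2]);L=np.atleast_2d(L);return np.c_[p[0]+c*L[:,0]-s*L[:,1],p[1]+s*L[:,0]+c*L[:,1],L[:,2]]
S=np.array([[-.025,y,.058] for y in(.084,.028,-.028,-.084)])
E
python3 - <<'E'
from h import *
d=pickle.load(open("f0.pkl","rb"));obs={}
for n,(x0,y0,x1,y1) in dict(top=(325,200,445,300),scene=(290,150,400,230)).items():
    f=d[n];g=cv2.cvtColor(f["frame"],cv2.COLOR_BGR2GRAY)[y0:y1,x0:x1]
    for th in (190,200,210,180):
        _,_,st,c=cv2.connectedComponentsWithStats((g>th).astype(np.uint8),connectivity=4)
        print(n,th,[(round(a[0]+x0,1),round(a[1]+y0,1),int(s[4])) for a,s in zip(c[1:],st[1:]) if s[4]>40])
f=d["top"]
print(ray(f,[[350,251],[371,256],[392,262],[413,267]],.058))
o=ray(f,[[350,251],[371,256],[392,262],[413,267]],.058)
r=least_squares(lambda p:(box(p,S)-o)[:,:2].ravel(),[.7,-.2,-.2]);print(r.x,r.fun)
for n,(x0,y0,x1,y1) in dict(top=(325,200,445,300),scene=(290,150,400,230)).items():
    im=cv2.resize(d[n]["frame"][y0:y1,x0:x1],None,fx=6,fy=6,interpolation=cv2.INTER_CUBIC)
    C=[[a,b,.06] for a,b in((-.075,.125),(.075,.125),(.075,-.125),(-.075,-.125))]
    q=((proj(d[n],box(r.x,C))-[x0,y0]+.5)*6).astype(int);cv2.polylines(im,[q],1,(0,0,255),1)
    for s in S:
        C=[s+[a,b,0] for a,b in((-.025,.025),(.025,.025),(.025,-.025),(-.025,-.025))]
        cv2.polylines(im,[((proj(d[n],box(r.x,C))-[x0,y0]+.5)*6).astype(int)],1,(0,255,0),1)
    cv2.imwrite(f"pics/crop_{n}.png",im)
E
```

```text
top 190 [(np.float64(383.1), np.float64(249.3), 4989), (np.float64(441.1), np.float64(263.5), 145), (np.float64(372.4), np.float64(278.6), 160)]
top 200 [(np.float64(353.8), np.float64(239.6), 1602), (np.float64(426.2), np.float64(237.5), 131), (np.float64(370.9), np.float64(256.2), 375), (np.float64(392.0), np.float64(261.9), 372), (np.float64(441.2), np.float64(263.3), 140), (np.float64(413.0), np.float64(267.2), 369), (np.float64(426.0), np.float64(271.3), 63), (np.float64(347.4), np.float64(272.0), 66)]
top 210 [(np.float64(360.1), np.float64(219.1), 114), (np.float64(427.4), np.float64(237.5), 110), (np.float64(349.8), np.float64(250.5), 370), (np.float64(371.0), np.float64(256.2), 369), (np.float64(391.9), np.float64(261.8), 353), (np.float64(441.3), np.float64(263.4), 134), (np.float64(413.0), np.float64(267.2), 359)]
top 180 [(np.float64(383.0), np.float64(250.7), 5371), (np.float64(441.1), np.float64(263.3), 149)]
scene 190 [(np.float64(351.5), np.float64(156.1), 43), (np.float64(347.5), np.float64(184.8), 1974), (np.float64(314.0), np.float64(175.6), 48)]
scene 200 [(np.flo
[... 222 characters left out ...]
221), (np.float64(313.8), np.float64(175.6), 46), (np.float64(367.7), np.float64(179.0), 135), (np.float64(356.2), np.float64(185.3), 145), (np.float64(344.4), np.float64(192.4), 153), (np.float64(331.4), np.float64(200.2), 183)]
scene 180 [(np.float64(351.6), np.float64(156.2), 46), (np.float64(347.4), np.float64(184.7), 2119), (np.float64(313.9), np.float64(175.6), 49)]
[[ 0.56237094 -0.10696903  0.058     ]
 [ 0.54817586 -0.16046002  0.058     ]
 [ 0.53132469 -0.21402887  0.058     ]
 [ 0.51688441 -0.26805305  0.058     ]]
[ 0.56372786 -0.19424301 -0.2781849 ] [ 3.85340520e-04  3.61944793e-04 -7.97785751e-04  5.83312974e-06
  6.75182484e-04 -2.72425016e-04 -2.62737253e-04 -9.53529064e-05]
```

View pics/crop_top.png

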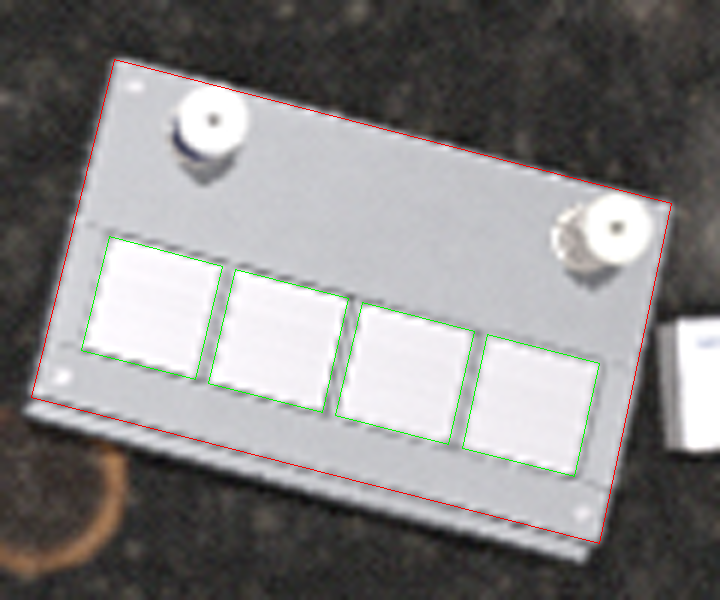

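View pics/crop_scene.png

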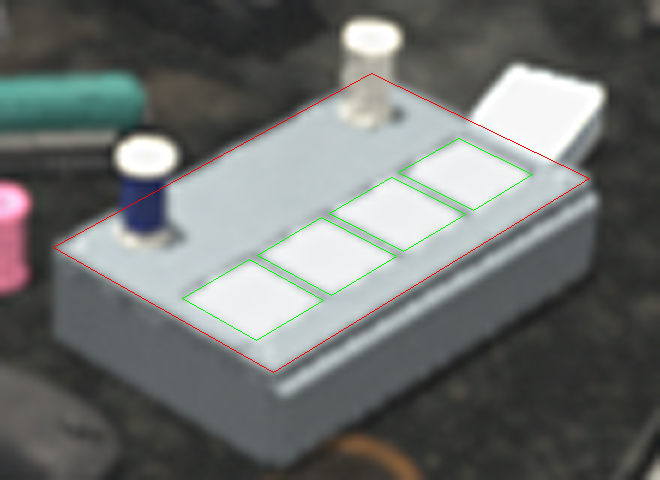

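The fitted outlines match both views: the box is at (0.564, -0.194) with yaw -0.278. The plates repeat at 56 mm pitch with residuals under 1 mm. Now I'll work out the shifts.

Run:
```python
from h import *
from workcell import bot
from scipy.spatial.transform import Rotation as Ro
p=[.5637,-.1942,-.2782];o=bot.observe();R=Ro.from_euler("xyz",o["tool_rot"])
T=box(p,S);T[:,2]=.1
print(T);print(R.inv().apply(T-o["position"])*100)
print(np.degrees((R.inv()*Ro.from_euler("xyz",[np.pi,0,p[2]])).as_rotvec()))
```

```text
[[ 0.56272974 -0.10656406  0.1       ]
 [ 0.54735073 -0.16041093  0.1       ]
 [ 0.53197171 -0.2142578   0.1       ]
 [ 0.51659269 -0.26810468  0.1       ]]
[[ 49.56488503 -33.7525585   13.11135576]
 [ 46.32926052 -29.18192239  13.1069276 ]
 [ 43.093636   -24.61128629  13.10249945]
 [ 39.85801149 -20.04065018  13.09807129]]
[-5.50132924e-02  2.10901543e-02  3.52952544e+01]
```

servo_tool(
  plan=[
    [0, 39.9, -20.0, 8, 0, 0, 35.3],
    [0, 39.9, -20.0, 8, 0, 0, 35.3],
    [0, 39.9, -20.0, 8, 0, 0, 35.3],
    [0, 39.9, -20.0, 8, 0, 0, 35.3],
    [0, 39.9, -20.0, 8, 0, 0, 35.3],
    [0, 39.9, -20.0, 8, 0, 0, 35.3],
    [0, 39.9, -20.0, 8, 0, 0, 35.3],
    [0, 39.9, -20.0, 8, 0, 0, 35.3],
    [0, 39.9, -20.0, 8, 0, 0, 35.3],
    [0, 39.9, -20.0, 8, 0, 0, 35.3],
  ],
)

```text
clock: 1.1
position: [0.5207, -0.263, 0.15]
tool_rot: [-3.139, 0.001, -0.271]
force: [-0.2, -0.4, 0.4]
grip_width: -0.0001
finger_force: 0.0
```

servo_tool(
  plan=[
    [0, 0, 0, 3, 0, 0, 0],
    [0, 0, 0, 6, 0, 0, 0],
    [0, 0, 0, 8.5, 0, 0, 0],
    [0, 0, 0, 8.5, 0, 0, 0],
    [0, 0, 0, 8.5, 0, 0, 0],
    [0, 0, 0, 8.5, 0, 0, 0],
  ],
)

```text
clock: 1.7
position: [0.5178, -0.2693, 0.0677]
tool_rot: [3.141, -0.002, -0.279]
force: [0.2, 1.0, 0.3]
grip_width: -0.0001
finger_force: 0.0
```

servo_tool(
  plan=[
    [0, 0, 0, 0.2, 0, 0, 0],
    [0, 0, 0, 0.4, 0, 0, 0],
    [0, 0, 0, 0.6, 0, 0, 0],
    [0, 0, 0, 0.6, 0, 0, 0],
    [0, 0, 0, 0.6, 0, 0, 0],
    [0, 0, 0, 0.6, 0, 0, 0],
  ],
)

```text
clock: 2.3
position: [0.5173, -0.2688, 0.0603]
tool_rot: [3.142, -0.0, -0.278]
force: [-0.3, 0.2, -0.0]
grip_width: 0.0001
finger_force: 0.0
```

Run:
```python
from workcell import bot
import cv2
f=bot.grab_frame("top")["frame"];g=bot.grab_frame("scene")["frame"]
a=cv2.resize(f[180:310,320:460],None,fx=2.8,fy=2.8,interpolation=2);b=cv2.resize(g[100:230,270:410],None,fx=2.8,fy=2.8,interpolation=2)
cv2.imwrite("pics/c1.png",cv2.hconcat([a,b]));o=bot.observe();print(o["position"],o["force"])
```

```text
[ 0.51727354 -0.26877448  0.06032727] [ 0.26073373 -0.95979444 -0.15534642]
```

View pics/c1.png

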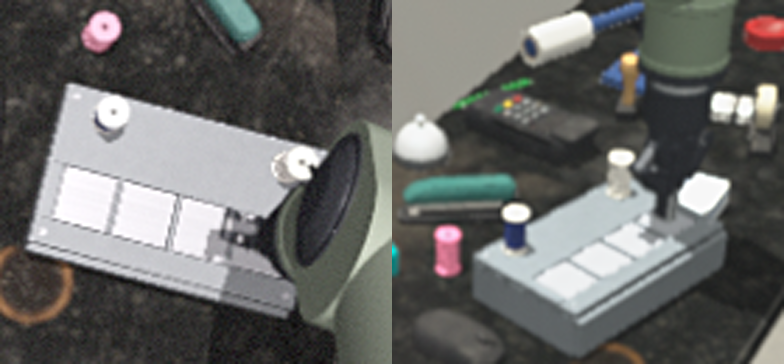

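The shut fingertips are just above plate 4 (right panel, about (665,225)) and nothing has been disturbed. I'll press slowly.

servo_tool(
  plan=[
    [0, 0, 0, 0.1, 0, 0, 0],
    [0, 0, 0, 0.2, 0, 0, 0],
    [0, 0, 0, 0.3, 0, 0, 0],
    [0, 0, 0, 0.3, 0, 0, 0],
    [0, 0, 0, 0.3, 0, 0, 0],
  ],
)

```text
clock: 2.9
position: [0.5173, -0.2688, 0.0581]
tool_rot: [-3.142, -0.0, -0.278]
force: [-5.0, 3.1, 18.4]
grip_width: 0.0
finger_force: 8.8
```

Plate 4 is rigid (18 N with no give), so it's a blank. On to plate 3.

servo_tool(
  plan=[
    [0, 0, 0, -1.0, 0, 0, 0],
    [0, 0, -2.8, -1.0, 0, 0, 0],
    [0, 0, -5.6, -1.0, 0, 0, 0],
    [0, 0, -5.6, -0.7, 0, 0, 0],
    [0, 0, -5.6, -0.4, 0, 0, 0],
    [0, 0, -5.6, -0.2, 0, 0, 0],
    [0, 0, -5.6, -0.1, 0, 0, 0],
    [0, 0, -5.6, 0, 0, 0, 0],
    [0, 0, -5.6, 0, 0, 0, 0],
    [0, 0, -5.6, 0, 0, 0, 0],
  ],
)

```text
clock: 3.9
position: [0.5323, -0.2158, 0.0581]
tool_rot: [3.141, -0.0, -0.28]
force: [-5.6, 1.1, 17.1]
grip_width: -0.0003
finger_force: 8.7
```

Plate 3 is rigid too. Next is plate 2.

servo_tool(
  plan=[
    [0, 0, 0, -1.0, 0, 0, 0],
    [0, 0, -2.8, -1.0, 0, 0, 0],
    [0, 0, -5.6, -1.0, 0, 0, 0],
    [0, 0, -5.6, -0.7, 0, 0, 0],
    [0, 0, -5.6, -0.4, 0, 0, 0],
    [0, 0, -5.6, -0.2, 0, 0, 0],
    [0, 0, -5.6, -0.1, 0, 0, 0],
    [0, 0, -5.6, 0, 0, 0, 0],
    [0, 0, -5.6, 0, 0, 0, 0],
    [0, 0, -5.6, 0, 0, 0, 0],
  ],
)

```text
clock: 4.9
position: [0.5477, -0.1622, 0.0581]
tool_rot: [3.141, -0.0, -0.28]
force: [-6.5, 0.7, 17.1]
grip_width: -0.0001
finger_force: 8.5
```

Plate 2 is rigid, so plate 1 should be the catch. I'll check it the same way.

servo_tool(
  plan=[
    [0, 0, 0, -1.0, 0, 0, 0],
    [0, 0, -2.8, -1.0, 0, 0, 0],
    [0, 0, -5.6, -1.0, 0, 0, 0],
    [0, 0, -5.6, -0.7, 0, 0, 0],
    [0, 0, -5.6, -0.4, 0, 0, 0],
    [0, 0, -5.6, -0.2, 0, 0, 0],
    [0, 0, -5.6, -0.1, 0, 0, 0],
    [0, 0, -5.6, 0, 0, 0, 0],
    [0, 0, -5.6, 0, 0, 0, 0],
    [0, 0, -5.6, 0, 0, 0, 0],
  ],
)

```text
clock: 5.9
position: [0.5635, -0.1074, 0.0574]
tool_rot: [-3.142, -0.0, -0.279]
force: [-0.6, -0.7, 1.2]
grip_width: 0.0001
finger_force: 0.3
```

Plate 1 gives way at about 1 N. I'll press another 5 mm and hold.

servo_tool(
  plan=[
    [0, 0, 0, 0.1, 0, 0, 0],
    [0, 0, 0, 0.2, 0, 0, 0],
    [0, 0, 0, 0.3, 0, 0, 0],
    [0, 0, 0, 0.4, 0, 0, 0],
    [0, 0, 0, 0.5, 0, 0, 0],
    [0, 0, 0, 0.5, 0, 0, 0],
    [0, 0, 0, 0.5, 0, 0, 0],
    [0, 0, 0, 0.5, 0, 0, 0],
    [0, 0, 0, 0.5, 0, 0, 0],
    [0, 0, 0, 0.5, 0, 0, 0],
  ],
)

```text
clock: 6.9
position: [0.5635, -0.1072, 0.0523]
tool_rot: [-3.142, -0.0, -0.278]
force: [0.4, -3.1, 3.5]
grip_width: -0.0004
finger_force: 1.9
```

servo_tool(
  plan=[
    [0, 0, 0, 0, 0, 0, 0],
    [0, 0, 0, 0, 0, 0, 0],
    [0, 0, 0, 0, 0, 0, 0],
    [0, 0, 0, 0, 0, 0, 0],
    [0, 0, 0, 0, 0, 0, 0],
    [0, 0, 0, 0, 0, 0, 0],
    [0, 0, 0, 0, 0, 0, 0],
    [0, 0, 0, 0, 0, 0, 0],
  ],
)

```text
clock: 7.7
position: [0.5635, -0.1072, 0.0523]
tool_rot: [-3.142, -0.0, -0.278]
force: [1.3, -3.5, 4.0]
grip_width: 0.0001
finger_force: 1.9
```

servo_tool(
  plan=[
    [0, 0, 0, -1, 0, 0, 0],
    [0, 0, 0, -3, 0, 0, 0],
    [0, 0, 0, -6, 0, 0, 0],
    [0, 0, 0, -10, 0, 0, 0],
    [0, 0, 0, -14, 0, 0, 0],
    [0, 0, 0, -18, 0, 0, 0],
    [0, -10, 0, -18, 0, 0, 0],
    [0, -10, 0, -18, 0, 0, 0],
    [0, -10, 0, -18, 0, 0, 0],
    [0, -10, 0, -18, 0, 0, 0],
  ],
)

```text
clock: 8.7
position: [0.4667, -0.0792, 0.2332]
tool_rot: [-3.141, -0.0, -0.278]
force: [0.5, -0.7, 0.2]
grip_width: -0.0002
finger_force: 0.0
```

Run:
```python
from workcell import bot
import cv2
f=bot.grab_frame("top")["frame"];g=bot.grab_frame("scene")["frame"]
a=cv2.resize(f[180:310,320:460],None,fx=2.8,fy=2.8,interpolation=2);b=cv2.resize(g[130:260,270:410],None,fx=2.8,fy=2.8,interpolation=2)
cv2.imwrite("pics/c2.png",cv2.hconcat([a,b]));o=bot.observe();print(o["position"],o["force"])
```

```text
[ 0.46798257 -0.07960351  0.23273643] [0.63911986 0.39411511 0.78376591]
```

View pics/c2.png

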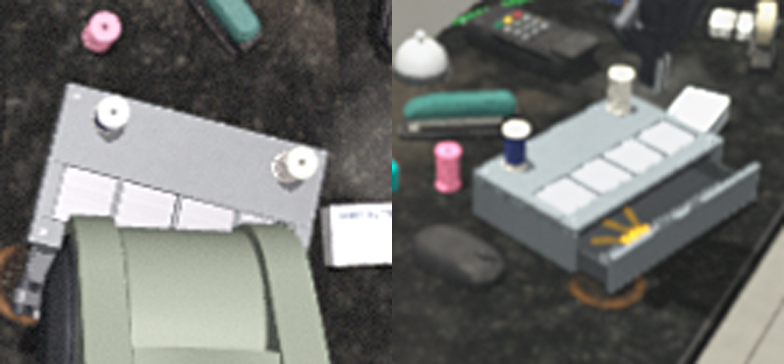

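The drawer is fully out with the keys showing (right panel, about (630,235)). The catch plate is back up, the reels and mouse haven't moved, and the arm is clear. I'm handing the job in.

```bash
python3 -c "
from workcell import bot
print(bot.job_done())"
```

```text
the job is handed in; nothing more can be done
None
```

Plate 1, at the box's left end, was the catch: I pressed it down, the drawer sprang out with the keys showing, I let the plate back up with nothing else disturbed, and handed the job in at about 9 s of the 48 s allowed.

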